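# Find the full seed tin by feel and slide it onto the check-weighing stand

### The arm

A 7-joint arm with a two-finger parallel gripper is mounted at the origin on the work surface; the furniture and walls round the work are solid. World frame = base frame: x ahead of the robot, y to its left, z up, the work surface at z = 0. Lengths are in m, angles in rad, forces in N, time in s.
With the tool pointing down it reaches from about 0.425 to 0.95 m from the base axis. Payload 16.7 kg.
Tool frame: the origin (TCP) lies between the finger pads; the fingertips stand 25 mm ahead of it and the grasp point (between the pads) lies 6 mm ahead of it; z points along the fingers, y is the line along which they close (so a half turn about z gives the same grasp; the last joint's range is limited). The gripper opens to 94 mm and grips with 3 to 60 N. Pads are 16 mm wide; open, the fingers measure 119 mm over their backs; the gripper's body (75 mm by 177 mm) begins 78 mm behind the grasp point.
Start: joints at [1.139, 0.426, 0.074, 1.606, -0.034, 1.111, -0.067], TCP at [0.188, -0.648, 0.23] pointing down, gripper open.
Joint ranges: [-2.85, 2.85], [-0.5, 2.14], [-1.23, 1.37], [0.21, 2.46], [-1.02, 4.16], [0.16, 2.05], [-2.73, 2.73]. Speed limits (rad/s): [1.89, 1.89, 2.39, 2.39, 3.01, 3.01, 3.01].

### API

Orientations are given as a unit quaternion [w, x, y, z].
In Python, from rig import telemetry, imaging, close_job, silhouettes gives the robot as it stands. The module is installed in compiled form; this text tells all that it offers.
- The arm moves only by the tool arm_command, never from a script. Its argument "steps" is a list of rows, each a list of 7 numbers: the shift along the world's x, y, z scaled (see below), then the turn, a rotation vector about the world's x, y, z scaled (see below), then the finger opening in mm, from 0 to 94. A call has 1 to 10 rows; each row shifts and turns the commanded pose from where the row before left it; what a row does not reach is not made up. The controller multiplies each number of a shift by 100 mm and each number of a turn by 120 degrees. A row lasts 1/12 s, in which the tool goes at most 41.7 mm and 7.16 degrees, less where a joint would pass 70% of its speed; a pose out of reach is approached as far as the arm can. A call with a number of a shift or a turn outside -1 to 1 is refused whole. A call with a gripper value outside its range is refused whole. The fingers move at their own pace and stop on an object; "force" is the grip in N (left out, the last holds). Time passes only in rows, so rows that do not move let the fingers close. It gives the time, the measured TCP pose, the force, the opening and the grip force at its end, in the units of the state.
- telemetry.get_state(): the state, without advancing time (a new reading comes with each control period).
- imaging.snapshot(name): name is "side" or "top"; returns a dict with "img" (420x560x3 uint8, blue, green, red), "vertical_fov" (degrees; the focal length in pixels is half the picture's height over the tangent of half this angle, whatever the lens; pixels are square), "cx", "cy" (the principal point, pixels), "origin" and "rotation" of the camera in the world. Camera axes: x right, y down, z forward; pixel columns grow to the right and rows downward; lengths in m; the calibration is good to about 2 mm. A picture is of the moment at which its call begins. There is no depth.
- close_job(): hands the job in; it is judged then, once.
Trained networks look in a picture, given as the dict that the camera call returned (one of the last four; its "shot" number tells which), for a name from the list of things; names that differ only in an ending like _2 or _b are one class to them, and where a whole thing is asked for, a point or a joint stands for the part that bears it (a point fixed in the world has none). Each returns a list of dicts, best first, with "confidence" (0 to 1); they miss things now and then, are a little off and sometimes report something else, mostly with a low value. They report only what shows in the picture. A call takes as long as a camera call. They do not tell look-alikes from the thing itself.
- silhouettes(picture, thing): "pixels" (420x560 bool, what is visible of it) and "rect" ([left, top, right, bottom] in pixels, round what is visible of it).
The state is a dict: "clock": time; "joint_pos": joint angles; "dq": joint speeds; "effort": joint torques, N m; "position": TCP position; "tcp_rot": TCP orientation; "wrist_force": force on the tool from outside, world axes, zero at the start; "torque": the same for the moment, N m; "gripper_width": opening from 0.0 (shut) to 1.0 (fully open); "gripper_force": force on a finger pad.
Only numpy, scipy, OpenCV 4.12 (cv2) and the standard library are available. Lean on these libraries where they do the work, as an engineer would, in place of code of your own. Each camera call takes 0.05 s, during which the arm holds its last target. There are 200 camera calls.

### The job

Three closed seed tins look alike, but one is full and heavy and the other two are empty: nudge them to feel which is the full one. Slide the full tin up the ramp of the low check-weighing stand until it is right home against the curved back stop and sits flat on the plate, which sinks under it. Leave the two empty tins standing about where they are (a nudge of a few centimetres is fine), and do not disturb the gourd behind the tins or the beaker beside the stand.

Things in the scene. Friction and masses are not known exactly. Their poses are not given: they have to be found in the camera images.
- tin_1: one of three identical closed round tins of plain steel, 90 mm diameter, 50 mm high, too wide to grasp; origin at the centre of its underside, z up. Exactly one of the three is full (0.75 to 0.95 kg), two are empty (0.15 to 0.25 kg); which is which cannot be seen. They stand in a row in front of the robot, about 130 mm apart
- tin_2: one of the three identical tins, as tin_1
- tin_3: one of the three identical tins, as tin_1
- stand: fixed check-weighing stand left of the tins, 128 mm wide: a dark steel ramp from the table (x -125 mm) up to 10 mm (x -54), then a sprung steel plate at 10 mm, and at the back a half-round steel fence, inner radius 47.5, top 36 mm above the table, wings flared to 115 mm apart at x -26. Origin at table height under the seat, the centre of the half-round; +x runs from ramp to back stop
- stand_seat (a point): centre of the half-round fence, at the height of the raised plate, 10 mm above the table: the tin is home when the centre of its underside is over or under this point (the tin touches the stop about 2.5 mm further on)
- ramp_foot (a point): middle of the foot of the ramp, at table height, 125 mm before the seat. Keep the wrist clear of the big fixed green tub behind it: rim 200 mm above the table, nearest point 0.76 m ahead of the robot's base, and of the fixed tray (28 mm high) in front of the rightmost tin, which ends 0.44 m ahead of the base
- gourd: a green warty gourd, 45 x 199 x 43 mm, lying loose on the table behind the row of tins; origin at the centre of its underside, length along y
- beaker: a grey-green tapered plastic beaker, 78 mm diameter, 109 mm high, standing loose on the robot's side of the stand; origin at the centre of its underside
- check_plate (a joint): sinking of the stand's sprung plate in m: 0 raised, 0.004 fully down; it stays up under an empty tin and goes down under the full one (takes 5 to 6 N)
Not all that is in view belongs to the job. What is shaped like the tin_1 but yellow is not meant.

How it is judged:
At the end, for the whole second after the job is handed in: One tin is on the stand with its centre within 7 mm of the seat and the plate is sunk by more than 2.5 mm (so it is the full tin); the other two are within 60 mm of where they started; all three are upright and at rest (((horizontal distance between tin_1 and stand_seat below 0.007 m and distance of each of tin_3, tin_2 from where it was at the start of the episode below 0.06 m) or (horizontal distance between tin_2 and stand_seat below 0.007 m and distance of each of tin_1, tin_3 from where it was at the start of the episode below 0.06 m) or (horizontal distance between tin_3 and stand_seat below 0.007 m and distance of each of tin_2, tin_1 from where it was at the start of the episode below 0.06 m)) and value of joint check_plate above 0.0025 m and angle between each of tin_1, tin_2, tin_3's own z axis and vertical below 0.06 rad and linear speed of each of tin_1, tin_2, tin_3 below 0.01 m/s); the robot touches nothing.
It fails at once if a second tin is pushed more than 80 mm from its place (distance of each of tin_1, tin_3 from where it was at the start of the episode above 0.08 m or distance of each of tin_2, tin_1 from where it was at the start of the episode above 0.08 m or distance of each of tin_3, tin_2 from where it was at the start of the episode above 0.08 m).
It fails at once if the gourd or the beaker is moved by more than 30 mm (distance of any of gourd, beaker from where it was at the start of the episode above 0.03 m).
It also fails if it takes over 72 s, if anything falls off the work surface, if the arm or the gripper's body presses on something with over 40 N, if the wrist force passes 120 N, or if a joint passes its speed limit or range.

## Working session

There is one attempt and no reset: what is moved stays moved. The work goes in short steps, Python scripts to look and compute and a tool call to move; the robot and the scene stay as the last step left them, time stands still between calls to the robot, and variables do not carry over. Pictures are saved under pics/ and viewed, at most 10 in all, crops included, and the job is handed in when it is done.

Besides the shell and the picture viewer there is one more tool, called after "Emit:" by a JSON object that holds its "fn" and its "kwargs", one argument or row to a line. arm_command: Moves the arm, as the interface text tells. Its arguments: {"type":"object","properties":{"steps":{"type":"array"},"force":{"type":"number"}},"required":["steps"]}

```bash
mkdir -p pics; cat > h.py <<'E'
import numpy as np, cv2
from rig import telemetry, imaging, close_job, silhouettes
def ray(p,u,v):
    h,w=p["img"].shape[:2]; f=h/2/np.tan(np.radians(p["vertical_fov"])/2)
    return np.array(p["rotation"])@np.array([(u-p["cx"])/f,(v-p["cy"])/f,1.0])
def at(p,u,v,z):
    d=ray(p,u,v); o=np.array(p["origin"]); return o+d*(z-o[2])/d[2]
def proj(p,X):
    h=p["img"].shape[0]; f=h/2/np.tan(np.radians(p["vertical_fov"])/2)
    c=(np.atleast_2d(X)-np.array(p["origin"]))@np.array(p["rotation"])
    return c[:,:2]/c[:,2:]*f+[p["cx"],p["cy"]]
E
python3 - <<'E'
from h import *
s=telemetry.get_state(); print({k:np.round(v,3).tolist() for k,v in s.items()})
ps={n:imaging.snapshot(n) for n in("side","top")}
for n,p in ps.items():
    print(n,p["vertical_fov"],p["cx"],p["cy"],np.round(p["origin"],3),np.round(p["rotation"],3).tolist(),[k for k in p])
    im=p["img"].copy()
    for t in("tin_1","stand","gourd","beaker"):
        for r in silhouettes(p,t):
            m=r["pixels"]; v,u=np.nonzero(m); 
            print(n,t,round(r["confidence"],2),np.round(r["rect"]).tolist(),m.sum(),np.round(at(p,u.mean(),v.mean(),.05 if t=="tin_1" else 0.01),3))
    cv2.imwrite(f"pics/{n}0.png",im)
E
```

```text
{'clock': 0.0, 'joint_pos': [1.14, 0.427, 0.074, 1.607, -0.034, 1.111, -0.067], 'dq': [-0.001, 0.002, -0.001, -0.0, 0.003, -0.0, -0.0], 'effort': [-0.001, -93.583, 3.666, -45.42, -0.049, 0.02, 0.0], 'position': [0.188, -0.648, 0.23], 'tcp_rot': [-0.001, 0.99, 0.14, -0.0], 'wrist_force': [-0.494, -0.733, 0.177], 'torque': [-0.029, 0.042, 0.003], 'gripper_force': 0.0, 'gripper_width': 1.0}
side 45.206449880827215 276.4317246863656 214.40028797003708 [ 0.466 -0.806  0.763] [-0.413, 0.908, -0.059, 0.031] ['img', 'vertical_fov', 'cx', 'cy', 'origin', 'rotation', 'shot']Traceback (most recent call last):
  File "<stdin>", line 10, in <module>
  File "h.py", line 7, in at
    d=ray(p,u,v); o=np.array(p["origin"]); return o+d*(z-o[2])/d[2]
  File "h.py", line 5, in ray
    return np.array(p["rotation"])@np.array([(u-p["cx"])/f,(v-p["cy"])/f,1.0])
           ~~~~~~~~~~~~~~~~~~~~~~~^~~~~~~~~~~~~~~~~~~~~~~~~~~~~~~~~~~~~~~~~~~~
ValueError: matmul: Input operand 1 has a mismatch in its core dimension 0, with gufunc signature (n?,k),(k,m?)->(n?,m?) (size 3 is different from 4)
```

```bash
python3 - <<'E'
s=open('h.py').read()
s=s.replace('np.array(p["rotation"])','R(p)').replace('def ray','from scipy.spatial.transform import Rotation\ndef R(p):\n    w,x,y,z=p["rotation"]; return Rotation.from_quat([x,y,z,w]).as_matrix()\ndef ray',1)
open('h.py','w').write(s)
E
python3 - <<'E'
from h import *
ps={n:imaging.snapshot(n) for n in("side","top")}
for n,p in ps.items():
    print(n,p["vertical_fov"],p["cx"],p["cy"],np.round(p["origin"],3),np.round(R(p),3).tolist())
    cv2.imwrite(f"pics/{n}0.png",p["img"])
    for t in("tin_1","stand","gourd","beaker"):
        for r in silhouettes(p,t):
            m=r["pixels"]; v,u=np.nonzero(m); 
            print(n,t,round(r["confidence"],2),np.round(r["rect"]).tolist(),m.sum(),np.round(at(p,u.mean(),v.mean(),.05 if t=="tin_1" else 0.01),3))
E
```

```text
side 45.206449880827215 276.4317246863656 214.40028797003708 [ 0.466 -0.806  0.763] [[0.991, -0.081, 0.105], [-0.133, -0.652, 0.746], [0.008, -0.754, -0.657]]
side tin_1 0.93 [231.0, 237.0, 276.0, 286.0] 1816 [ 0.519 -0.126  0.05 ]
side tin_1 0.87 [238.0, 295.0, 286.0, 352.0] 2377 [ 0.515 -0.27   0.05 ]
side tin_1 0.82 [166.0, 179.0, 207.0, 222.0] 1380 [0.389 0.066 0.05 ]
side tin_1 0.73 [222.0, 200.0, 266.0, 243.0] 1439 [ 0.506 -0.002  0.05 ]
side tin_1 0.6 [166.0, 223.0, 208.0, 266.0] 1664 [ 0.384 -0.065  0.05 ]
side tin_1 0.38 [255.0, 143.0, 321.0, 201.0] 2621 [0.623 0.153 0.05 ]
side stand 0.56 [258.0, 146.0, 320.0, 203.0] 2503 [0.631 0.206 0.01 ]
side gourd 0.94 [348.0, 256.0, 391.0, 325.0] 1403 [ 0.741 -0.187  0.01 ]
side gourd 0.41 [238.0, 291.0, 285.0, 347.0] 2374 [ 0.517 -0.239  0.01 ]
side beaker 0.98 [200.0, 124.0, 231.0, 181.0] 1388 [0.465 0.316 0.01 ]
top 44.385192461119296 270.55060049685835 219.816544602995 [0.433 0.019 1.264] [[-0.006, -0.992, 0.123], [-1.0, 0.003, -0.023], [0.022, -0.123, -0.992]]
top tin_1 0.91 [263.0, 288.0, 300.0, 323.0] 1166 [ 0.383 -0.033  0.05 ]
top tin_1 0.89 [347.0, 228.0, 391.0, 265.0] 1251 [ 0.516 -0.241  0.05 ]
top tin_1 0.77 [290.0, 222.0, 323.0, 265.0] 1206 [ 0.521 -0.095  0.05 ]
top tin_1 0.76 [204.0, 284.0, 243.0, 324.0] 1200 [0.387 0.099 0.05 ]
top tin_1 0.66 [239.0, 238.0, 274.0, 272.0] 1109 [0.508 0.027 0.05 ]
top stand 0.84 [142.0, 174.0, 216.0, 232.0] 3914 [0.633 0.216 0.01 ]
top stand 0.18 [287.0, 222.0, 325.0, 268.0] 1182 [ 0.523 -0.099  0.01 ]
top gourd 0.93 [305.0, 152.0, 381.0, 170.0] 971 [ 0.741 -0.187  0.01 ]
top beaker 0.95 [140.0, 255.0, 183.0, 287.0] 1034 [0.468 0.26  0.01 ]
```

View pics/top0.png

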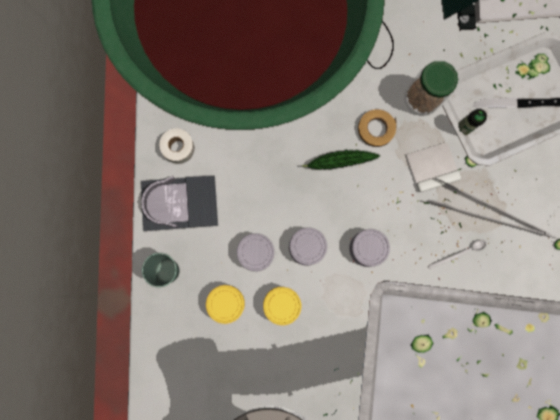

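View pics/side0.png

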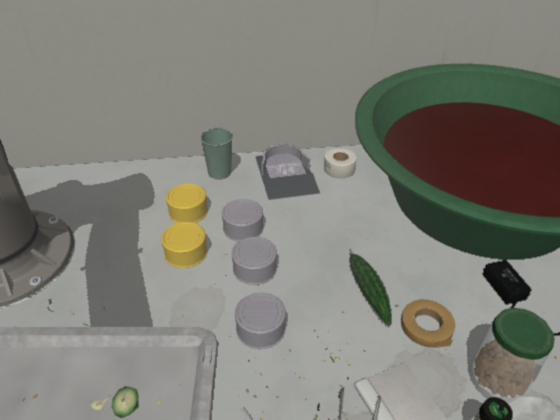

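```bash
cat > fit.py <<'E'
from h import *
from scipy.optimize import least_squares
def hull_c(p,x,y,r=.045,h=.05):
    a=np.linspace(0,2*np.pi,40); c=np.c_[x+r*np.cos(a),y+r*np.sin(a)]
    P=np.r_[np.c_[c,0*a],np.c_[c,0*a+h]]; H=cv2.convexHull(proj(p,P).astype(np.float32))
    m=cv2.moments(H); return np.array([m["m10"],m["m01"]])/m["m00"],m["m00"]
def tins(p,thing="tin_1",minc=.5):
    out=[]
    for r in silhouettes(p,thing):
        if r["confidence"]<minc: continue
        v,u=np.nonzero(r["pixels"]); c=np.array([u.mean()+.0,v.mean()])
        g=at(p,*c,.03)[:2]
        s=least_squares(lambda q:hull_c(p,*q)[0]-c,g).x
        col=p["img"][r["pixels"]].mean(0)
        out.append((s.round(4).tolist(),round(r["confidence"],2),len(u),round(hull_c(p,*s)[1]),"YELLOW" if col[2]-col[0]>60 else "steel"))
    return out
E
python3 - <<'E'
from fit import *
p=imaging.snapshot("top"); q=imaging.snapshot("side")
for n in(p,q):
    for t in tins(n): print(t)
c=cv2.resize(p["img"][165:275,130:400],None,fx=2.9,fy=2.9,interpolation=cv2.INTER_CUBIC); 
g=cv2.resize(q["img"][120:220,190:340],None,fx=4,fy=4,interpolation=cv2.INTER_CUBIC)[:280]
cv2.imwrite("pics/c1.png",np.vstack([c,cv2.copyMakeBorder(g,0,0,0,c.shape[1]-g.shape[1],0)]) )
for n in (p,q):
    d=n["img"].max(2)<75; r=max(silhouettes(n,"stand"),key=lambda r:r["confidence"])["rect"]
    m=np.zeros_like(d); l,t,R_,b=[int(x) for x in r]; m[t-4:b+4,l-4:R_+4]=d[t-4:b+4,l-4:R_+4]
    cs=max(cv2.findContours(m.astype(np.uint8),0,2)[0],key=cv2.contourArea)
    hh=cv2.convexHull(cs); e=cv2.approxPolyDP(hh,4,True)[:,0]
    print([(x.tolist(),at(n,*x,0)[:2].round(3).tolist()) for x in e])
E
```

```text
([0.5087, 0.0287], 0.98, 1138, 1152, 'steel')
([0.3819, -0.0329], 0.81, 1087, 1191, 'YELLOW')
([0.5225, -0.0971], 0.8, 1188, 1179, 'steel')
([0.5179, -0.2457], 0.7, 1223, 1250, 'steel')
([0.5164, -0.2506], 0.87, 2339, 2471, 'steel')
([0.5209, -0.1013], 0.82, 1814, 1904, 'steel')
([0.507, 0.0265], 0.75, 1443, 1565, 'steel')
([0.3809, -0.0378], 0.63, 1653, 1796, 'YELLOW')
([0.3865, 0.0967], 0.57, 1365, 1464, 'YELLOW')
[([212, 177], [0.698, 0.136]), ([215, 222], [0.585, 0.128]), ([179, 226], [0.575, 0.216]), ([170, 181], [0.688, 0.24])]
[([265, 169], [0.582, 0.24]), ([264, 165], [0.582, 0.258])]
```

View pics/c1.png

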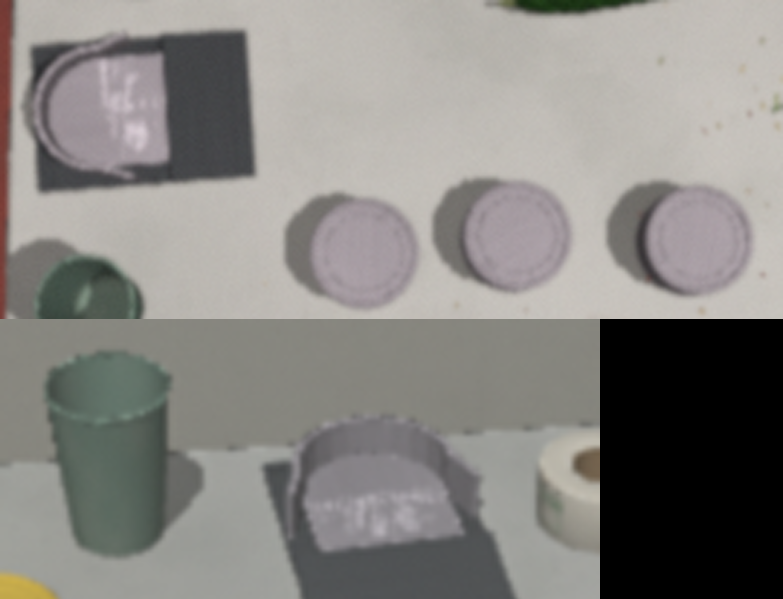

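```bash
python3 - <<'E'
from fit import *
p=imaging.snapshot("top"); q=imaging.snapshot("side")
o=np.array([130,165])-.5+.5/2.9
A=np.array([[247,30],[255,176],[164,34],[168,183]])/2.9+o   # foot L/R, crest L/R
o2=np.array([190,120]); 
L=np.array([[-.125,-.064,0],[-.125,.064,0],[-.054,-.064,.01],[-.054,.064,.01]])
def W(s):
    c,n=np.cos(s[2]),np.sin(s[2]); return np.c_[s[0]+c*L[:,0]-n*L[:,1],s[1]+n*L[:,0]+c*L[:,1],L[:,2]]
s=least_squares(lambda s:(proj(p,W(s))-A).ravel(),[.63,.21,1.57])
print(s.x.round(4),s.fun.round(2))
x,y,a=s.x
print("foot",W(s.x)[:2].mean(0),"yaw deg off +y",np.degrees(a)-90)
for n,im in((p,"t"),(q,"s")):
    th=np.linspace(-np.pi/2,np.pi/2,20)
    P=np.c_[x+.0475*np.cos(th+a),y+.0475*np.sin(th+a),0*th+.036]
    k=n["img"].copy(); k=cv2.resize(k,None,fx=4,fy=4)
    for X in (P,P*[1,1,0]+[0,0,.01],W(s.x)):
        for u,v in proj(n,X): cv2.circle(k,(int(4*u+2),int(4*v+2)),2,(0,0,255),-1)
    cv2.imwrite(f"pics/ov{im}.png",k[640:940,540:920] if im=="t" else k[540:840,980:1360])
cv2.imwrite("pics/ov.png",np.hstack([cv2.imread("pics/ovt.png"),cv2.imread("pics/ovs.png")]))
E
```

```text
[0.6311 0.2499 1.6296] [ 0.    0.14 -0.07  0.66 -0.45 -0.39  0.52 -0.41]
foot [0.63849492 0.12515851 0.        ] yaw deg off +y 3.370843434784348
```

View pics/ov.png

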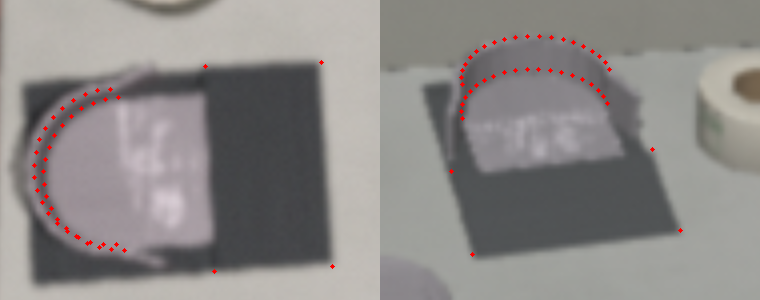

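Emit:
{"fn": "arm_command", "kwargs": {
  "steps": [
    [0.4, 0.4, 0, 0, 0, -0.059, 40],
    [0.3, 0.4, 0, 0, 0, -0.059, 40],
    [0.25, 0.4, 0, 0, 0, -0.016, 40],
    [0.2, 0.4, 0, 0, 0, 0, 40],
    [0.2, 0.4, 0, 0, 0, 0, 40],
    [0.2, 0.4, 0, 0, 0, 0, 40],
    [0.2, 0.4, 0, 0, 0, 0, 40],
    [0.2, 0.4, 0, 0, 0, 0, 40],
    [0.2, 0.4, 0, 0, 0, 0, 40],
    [0.2, 0.4, 0, 0, 0, 0, 40]
  ]
}}

```text
clock: 1.88
position: [0.3943, -0.2886, 0.2308]
tcp_rot: [0.0, 1.0, 0.003, 0.0]
wrist_force: [1.9, -0.8, -0.1]
gripper_width: 0.428
gripper_force: 0.0
```

Emit:
{"fn": "arm_command", "kwargs": {
  "steps": [
    [0.1, 0.32, -0.18, 0, 0, 0, 40],
    [0.1, 0.32, -0.18, 0, 0, 0, 40],
    [0.1, 0.32, -0.18, 0, 0, 0, 40],
    [0.1, 0.32, -0.18, 0, 0, 0, 40],
    [0.1, 0.32, -0.18, 0, 0, 0, 40],
    [0.06, 0.3, -0.2, 0, 0, 0, 40],
    [0, 0, 0, 0, 0, 0, 40]
  ]
}}

```text
clock: 2.47
position: [0.4495, -0.0949, 0.1178]
tcp_rot: [-0.001, 1.0, 0.006, -0.001]
wrist_force: [0.1, 0.4, -0.4]
gripper_width: 0.429
gripper_force: 0.0
```

Emit:
{"fn": "arm_command", "kwargs": {
  "steps": [
    [0, -0.03, -0.3, 0, 0, 0, 40],
    [0, 0, -0.3, 0, 0, 0, 40],
    [0, 0, -0.12, 0, 0, 0, 40],
    [0, 0, 0, 0, 0, 0, 40],
    [0.08, 0, 0, 0, 0, 0, 40],
    [0, 0, 0, 0, 0, 0, 40]
  ]
}}

```text
clock: 2.97
position: [0.46, -0.1036, 0.0497]
tcp_rot: [0.0, 1.0, 0.003, 0.001]
wrist_force: [0.2, 0.6, 0.3]
gripper_width: 0.423
gripper_force: 0.0
```

Emit:
{"fn": "arm_command", "kwargs": {
  "steps": [
    [0.04, 0, 0, 0, 0, 0, 40],
    [0.04, 0, 0, 0, 0, 0, 40],
    [0.04, 0, 0, 0, 0, 0, 40],
    [0.04, 0, 0, 0, 0, 0, 40],
    [0.04, 0, 0, 0, 0, 0, 40],
    [0.04, 0, 0, 0, 0, 0, 40]
  ]
}}

```text
clock: 3.47
position: [0.4811, -0.1033, 0.0486]
tcp_rot: [-0.0, 1.0, 0.003, -0.001]
wrist_force: [-7.7, 2.1, 6.0]
gripper_width: 0.424
gripper_force: 3.7
```

Emit:
{"fn": "arm_command", "kwargs": {
  "steps": [
    [0.04, 0, 0, 0, 0, 0, 40]
  ]
}}

```text
clock: 3.55
position: [0.4851, -0.1033, 0.0486]
tcp_rot: [-0.0, 1.0, 0.003, -0.001]
wrist_force: [-7.9, 3.0, 6.7]
gripper_width: 0.428
gripper_force: 3.7
```

Emit:
{"fn": "arm_command", "kwargs": {
  "steps": [
    [0.04, 0, 0, 0, 0, 0, 40]
  ]
}}

```text
clock: 3.63
position: [0.4891, -0.1033, 0.0486]
tcp_rot: [-0.0, 1.0, 0.003, -0.001]
wrist_force: [-5.7, 0.2, 2.8]
gripper_width: 0.427
gripper_force: 3.2
```

Emit:
{"fn": "arm_command", "kwargs": {
  "steps": [
    [0.06, 0.01, 0, 0, 0, 0, 40],
    [0.08, 0.02, 0, 0, 0, 0, 40],
    [0.08, 0.02, 0, 0, 0, 0, 40],
    [0.08, 0.02, 0, 0, 0, 0, 40],
    [0.08, 0.02, 0, 0, 0, 0, 40],
    [0.08, 0.02, 0, 0, 0, 0, 40]
  ]
}}

```text
clock: 4.13
position: [0.5354, -0.0928, 0.0486]
tcp_rot: [0.0, 1.0, 0.002, -0.001]
wrist_force: [-6.1, -0.9, 2.3]
gripper_width: 0.426
gripper_force: 3.2
```

```bash
python3 - <<'E'
from fit import *
s=telemetry.get_state(); print(s["wrist_force"],s["position"])
p=imaging.snapshot("top"); q=imaging.snapshot("side")
for n in(p,q):
    print([t for t in tins(n,minc=.3) if t[4]=="steel"])
cv2.imwrite("pics/b.png",q["img"])
E
```

```text
[-6.1005953  -0.85404638  2.29173963] [ 0.53541577 -0.09278194  0.0485631 ]
[([0.5082, 0.0297], 0.83, 1110, 1152, 'steel')]
[([0.4897, 0.0202], 0.69, 842, 1587, 'steel'), ([0.6569, 0.1701], 0.65, 1270, 1240, 'steel'), ([0.5914, -0.1045], 0.64, 1405, 1881, 'steel'), ([0.5163, -0.25], 0.59, 2369, 2468, 'steel')]
```

View pics/b.png

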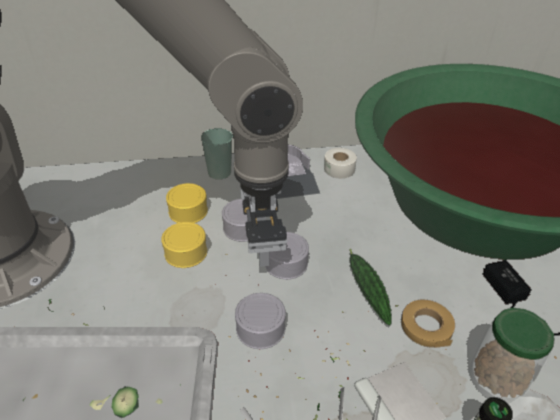

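Emit:
{"fn": "arm_command", "kwargs": {
  "steps": [
    [0.08, 0.03, 0, 0, 0, 0, 40],
    [0.08, 0.03, 0, 0, 0, 0, 40],
    [0.08, 0.03, 0, 0, 0, 0, 40],
    [0.08, 0.03, 0, 0, 0, 0, 40],
    [0.08, 0.03, 0, 0, 0, 0, 40],
    [0.08, 0.03, 0, 0, 0, 0, 40],
    [0.08, 0.03, 0, 0, 0, 0, 40],
    [0.05, 0.01, 0, 0, 0, 0, 40],
    [0, 0, 0, 0, 0, 0, 40]
  ]
}}

```text
clock: 5.08
position: [0.5973, -0.0703, 0.0485]
tcp_rot: [-0.0, 1.0, 0.003, 0.0]
wrist_force: [-0.4, 0.2, 0.4]
gripper_width: 0.429
gripper_force: 0.1
```

Emit:
{"fn": "arm_command", "kwargs": {
  "steps": [
    [-0.15, 0, 0, 0, 0, 0, 40],
    [-0.15, 0, 0.2, 0, 0, 0, 40],
    [0, -0.1, 0.38, 0, 0, 0, 40],
    [0, -0.2, 0.3, 0, 0, 0, 40],
    [0, -0.4, 0, 0, 0, 0.055, 40],
    [0, -0.35, 0, 0, 0, 0.055, 40],
    [0, 0, 0, 0, 0, 0.055, 40],
    [0, 0, 0, 0, 0, 0.055, 40],
    [0, 0, 0, 0, 0, 0.055, 40],
    [0, 0, 0, 0, 0, 0.055, 40]
  ]
}}

```text
clock: 5.92
position: [0.5668, -0.1752, 0.1367]
tcp_rot: [0.0, 0.939, 0.343, 0.0]
wrist_force: [0.1, 0.6, -0.1]
gripper_width: 0.426
gripper_force: 0.0
```

```bash
python3 - <<'E'
from fit import *
s=telemetry.get_state(); print(s["wrist_force"],s["position"],s["joint_pos"])
p=imaging.snapshot("top"); q=imaging.snapshot("side")
for n in(p,q):
    print([t for t in tins(n,minc=.3) if t[4]=="steel"])
cv2.imwrite("pics/b2.png",p["img"])
E
```

```text
[ 0.05588163  0.63016128 -0.11546503] [ 0.56676423 -0.1752431   0.1367137 ] [ 0.46677345  0.41565178 -0.34650103  1.86220076  0.17696911  0.89259339
 -0.83468704]
[([0.6483, -0.0689], 0.84, 1179, 1187, 'steel'), ([0.5092, 0.0289], 0.74, 1084, 1152, 'steel'), ([0.4959, -0.2085], 0.45, 61, 1235, 'steel')]
[([0.6532, -0.0927], 0.97, 962, 1826, 'steel'), ([0.5163, -0.2504], 0.57, 2434, 2470, 'steel'), ([0.5034, 0.0184], 0.55, 1362, 1586, 'steel'), ([0.6776, 0.1271], 0.49, 259, 1311, 'steel')]
```

View pics/b2.png

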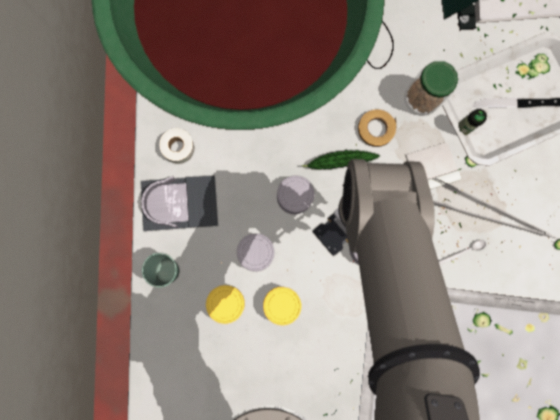

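Emit:
{"fn": "arm_command", "kwargs": {
  "steps": [
    [0.11, 0.04, 0, 0, 0, 0.0555, 40],
    [0.11, 0.04, 0, 0, 0, 0.0555, 40],
    [0.11, 0.04, 0, 0, 0, 0.0555, 40],
    [0.11, 0.04, 0, 0, 0, 0.0555, 40],
    [0.11, 0.04, 0, 0, 0, 0.0555, 40],
    [0.11, 0.04, 0, 0, 0, 0.0555, 40],
    [0.11, 0.04, 0, 0, 0, 0.0555, 40],
    [0.11, 0.03, 0, 0, 0, 0.0555, 40],
    [0, 0, 0, 0, 0, 0, 40],
    [0, 0, 0, 0, 0, 0, 40]
  ]
}}

```text
clock: 6.95
position: [0.6547, -0.1436, 0.1361]
tcp_rot: [-0.0, 0.69, 0.724, 0.0]
wrist_force: [0.3, 0.5, -1.0]
gripper_width: 0.425
gripper_force: 0.0
```

Emit:
{"fn": "arm_command", "kwargs": {
  "steps": [
    [0, 0, -0.3, 0, 0, 0, 40],
    [0, 0, -0.3, 0, 0, 0, 40],
    [0, 0, -0.3, 0, 0, 0, 40],
    [0, 0.05, 0, 0, 0, 0, 40],
    [0, 0.08, 0, 0, 0, 0, 40],
    [-0.01, 0.08, 0, 0, 0, 0, 40],
    [0, 0.06, 0, 0, 0, 0, 40],
    [-0.01, 0.06, 0, 0, 0, 0, 40],
    [-0.005, 0.08, 0, 0, 0, 0, 40]
  ]
}}

```text
clock: 7.7
position: [0.6529, -0.1038, 0.0482]
tcp_rot: [0.001, 0.688, 0.725, -0.0]
wrist_force: [-1.4, -7.5, 4.3]
gripper_width: 0.427
gripper_force: 3.5
```

Emit:
{"fn": "arm_command", "kwargs": {
  "steps": [
    [-0.005, 0.08, 0, 0, 0, 0, 40],
    [-0.005, 0.08, 0, 0, 0, 0, 40],
    [-0.005, 0.08, 0, 0, 0, 0, 40],
    [-0.005, 0.08, 0, 0, 0, 0, 40],
    [-0.005, 0.08, 0, 0, 0, 0, 40],
    [-0.005, 0.08, 0, 0, 0, 0, 40],
    [-0.005, 0.08, 0, 0, 0, 0, 40],
    [-0.005, 0.08, 0, 0, 0, 0, 40],
    [-0.005, 0.08, 0, 0, 0, 0, 40],
    [-0.005, 0.06, 0, 0, 0, 0, 40]
  ]
}}

```text
clock: 8.53
position: [0.6481, -0.0247, 0.0481]
tcp_rot: [0.001, 0.688, 0.726, 0.0]
wrist_force: [0.8, -6.1, 3.6]
gripper_width: 0.427
gripper_force: 3.3
```

```bash
python3 - <<'E'
from fit import *
s=telemetry.get_state(); print(s["wrist_force"],s["position"],s["joint_pos"])
q=imaging.snapshot("side")
print([t for t in tins(q,minc=.3)])
cv2.imwrite("pics/b3.png",q["img"])
E
```

```text
[ 0.83565364 -6.12868295  3.63458785] [ 0.64809126 -0.02473796  0.04811158] [ 0.30950863  0.63479246 -0.50478712  1.77576159  0.40021149  0.83208712
 -0.33289378]
[([0.3862, 0.0966], 0.94, 1362, 1464, 'YELLOW'), ([0.5164, -0.2498], 0.87, 2301, 2467, 'steel'), ([0.3816, -0.0375], 0.78, 1688, 1795, 'YELLOW'), ([0.6167, 0.2216], 0.67, 466, 1168, 'steel'), ([0.5073, 0.0243], 0.66, 1500, 1570, 'steel'), ([0.6415, 0.0105], 0.62, 876, 1557, 'steel')]
```

View pics/b3.png

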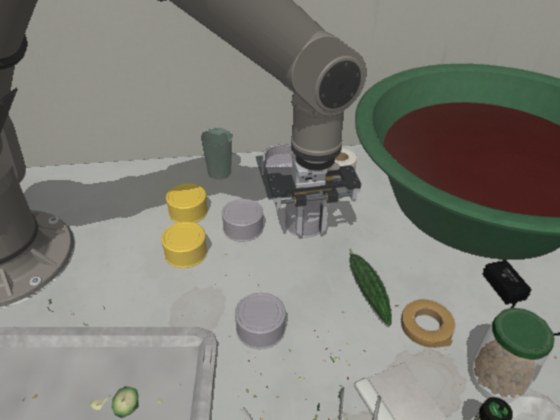

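Emit:
{"fn": "arm_command", "kwargs": {
  "steps": [
    [-0.005, 0.08, 0, 0, 0, 0, 40],
    [-0.005, 0.08, 0, 0, 0, 0, 40],
    [-0.005, 0.08, 0, 0, 0, 0, 40],
    [-0.005, 0.08, 0, 0, 0, 0, 40],
    [-0.005, 0.08, 0, 0, 0, 0, 40],
    [-0.005, 0.08, 0, 0, 0, 0, 40],
    [-0.005, 0.08, 0, 0, 0, 0, 40],
    [-0.005, 0.06, 0, 0, 0, 0, 40],
    [-0.005, 0.06, 0, 0, 0, 0, 40],
    [-0.005, 0.06, 0, 0, 0, 0, 40]
  ]
}}

```text
clock: 9.47
position: [0.6431, 0.0476, 0.0475]
tcp_rot: [0.001, 0.689, 0.725, -0.0]
wrist_force: [1.2, -9.5, 7.2]
gripper_width: 0.424
gripper_force: 4.9
```

Emit:
{"fn": "arm_command", "kwargs": {
  "steps": [
    [-0.003, 0.06, 0, 0, 0, 0, 40],
    [-0.003, 0.06, 0, 0, 0, 0, 40],
    [-0.004, 0.06, 0, 0, 0, 0, 40],
    [-0.004, 0.06, 0, 0, 0, 0, 40],
    [-0.004, 0.06, 0, 0, 0, 0, 40],
    [-0.004, 0.06, 0, 0, 0, 0, 40],
    [-0.004, 0.06, 0, 0, 0, 0, 40],
    [-0.004, 0.06, 0, 0, 0, 0, 40],
    [-0.004, 0.06, 0, 0, 0, 0, 40],
    [-0.004, 0.06, 0, 0, 0, 0, 40]
  ]
}}

```text
clock: 10.3
position: [0.6392, 0.1077, 0.0474]
tcp_rot: [0.001, 0.689, 0.725, -0.0]
wrist_force: [-0.1, -9.5, 6.3]
gripper_width: 0.426
gripper_force: 4.7
```

Emit:
{"fn": "arm_command", "kwargs": {
  "steps": [
    [-0.004, 0.06, 0, 0, 0, 0, 40],
    [-0.004, 0.06, 0, 0, 0, 0, 40],
    [-0.004, 0.06, 0, 0, 0, 0, 40],
    [-0.004, 0.06, 0, 0, 0, 0, 40]
  ]
}}

```text
clock: 10.63
position: [0.6383, 0.1302, 0.0479]
tcp_rot: [0.002, 0.689, 0.725, -0.001]
wrist_force: [1.3, -16.2, 13.6]
gripper_width: 0.425
gripper_force: 9.2
```

```bash
python3 - <<'E'
from fit import *
s=telemetry.get_state(); print(s["wrist_force"],s["position"],s["joint_pos"])
p=imaging.snapshot("top");q=imaging.snapshot("side")
print([t for t in tins(q,minc=.3) if t[4]=="steel"])
cv2.imwrite("pics/b4.png",np.hstack([cv2.resize(q["img"][80:280,190:390],None,fx=2,fy=2),cv2.resize(p["img"][120:320,120:320],None,fx=2,fy=2)]))
E
```

```text
[  1.28726797 -16.18103119  13.63184527] [0.63828784 0.13022363 0.04791989] [ 0.07207471  0.64055506 -0.51074635  1.7678024   0.4089371   0.83928506
 -0.58091133]
[([0.5166, -0.251], 0.95, 2278, 2473, 'steel'), ([0.5072, 0.0235], 0.67, 1524, 1572, 'steel'), ([0.6347, 0.1857], 0.55, 818, 1220, 'steel')]
```

View pics/b4.png

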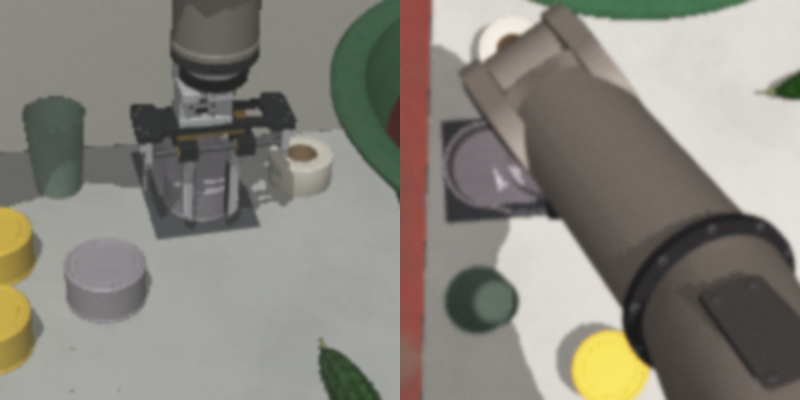

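Emit:
{"fn": "arm_command", "kwargs": {
  "steps": [
    [-0.002, 0.02, 0.03, 0, 0, 0, 40],
    [-0.003, 0.04, 0.015, 0, 0, 0, 40],
    [-0.003, 0.05, 0.01, 0, 0, 0, 40],
    [-0.003, 0.05, 0.01, 0, 0, 0, 40]
  ]
}}

```text
clock: 11.12
position: [0.6366, 0.1478, 0.054]
tcp_rot: [0.001, 0.689, 0.725, -0.0]
wrist_force: [0.2, -3.0, -1.3]
gripper_width: 0.426
gripper_force: 2.5
```

Emit:
{"fn": "arm_command", "kwargs": {
  "steps": [
    [-0.003, 0.05, 0.008, 0, 0, 0, 40],
    [-0.003, 0.05, 0.008, 0, 0, 0, 40],
    [-0.003, 0.05, 0.008, 0, 0, 0, 40]
  ]
}}

```text
clock: 11.37
position: [0.6347, 0.1643, 0.0554]
tcp_rot: [-0.0, 0.688, 0.726, -0.0]
wrist_force: [-0.1, -2.8, -1.9]
gripper_width: 0.424
gripper_force: 1.8
```

Emit:
{"fn": "arm_command", "kwargs": {
  "steps": [
    [-0.003, 0.05, 0.005, 0, 0, 0, 40],
    [-0.003, 0.05, 0, 0, 0, 0, 40],
    [-0.003, 0.05, 0, 0, 0, 0, 40]
  ]
}}

```text
clock: 11.62
position: [0.6339, 0.1796, 0.0558]
tcp_rot: [-0.0, 0.688, 0.726, -0.0]
wrist_force: [1.1, -3.6, -1.0]
gripper_width: 0.425
gripper_force: 2.1
```

Emit:
{"fn": "arm_command", "kwargs": {
  "steps": [
    [-0.003, 0.04, 0, 0, 0, 0, 40],
    [-0.002, 0.04, 0, 0, 0, 0, 40],
    [-0.002, 0.04, 0, 0, 0, 0, 40],
    [-0.002, 0.03, 0, 0, 0, 0, 40]
  ]
}}

```text
clock: 11.95
position: [0.633, 0.1947, 0.0558]
tcp_rot: [-0.0, 0.688, 0.726, -0.0]
wrist_force: [0.2, -3.1, -2.0]
gripper_width: 0.427
gripper_force: 1.9
```

Emit:
{"fn": "arm_command", "kwargs": {
  "steps": [
    [-0.002, 0.03, 0, 0, 0, 0, 40],
    [-0.001, 0.02, 0, 0, 0, 0, 40]
  ]
}}

```text
clock: 12.12
position: [0.6328, 0.1995, 0.0559]
tcp_rot: [-0.0, 0.688, 0.726, -0.0]
wrist_force: [0.5, -4.0, -1.7]
gripper_width: 0.426
gripper_force: 1.9
```

Emit:
{"fn": "arm_command", "kwargs": {
  "steps": [
    [-0.001, 0.02, 0, 0, 0, 0, 40]
  ]
}}

```text
clock: 12.2
position: [0.6327, 0.2013, 0.0558]
tcp_rot: [-0.0, 0.688, 0.726, -0.0]
wrist_force: [-0.1, -2.8, -2.2]
gripper_width: 0.423
gripper_force: 2.0
```

Emit:
{"fn": "arm_command", "kwargs": {
  "steps": [
    [0, 0.02, 0, 0, 0, 0, 40]
  ]
}}

```text
clock: 12.28
position: [0.6326, 0.2023, 0.0558]
tcp_rot: [0.0, 0.688, 0.726, -0.001]
wrist_force: [-0.7, -13.4, 1.5]
gripper_width: 0.428
gripper_force: 6.6
```

Emit:
{"fn": "arm_command", "kwargs": {
  "steps": [
    [0, 0.01, 0, 0, 0, 0, 40]
  ]
}}

```text
clock: 12.37
position: [0.6327, 0.2023, 0.0557]
tcp_rot: [0.001, 0.688, 0.726, -0.001]
wrist_force: [-2.1, -14.6, 3.2]
gripper_width: 0.426
gripper_force: 6.7
```

Emit:
{"fn": "arm_command", "kwargs": {
  "steps": [
    [0, 0.01, 0, 0, 0, 0, 40]
  ]
}}

```text
clock: 12.45
position: [0.6327, 0.2025, 0.0557]
tcp_rot: [0.001, 0.688, 0.725, -0.002]
wrist_force: [-3.4, -18.2, 5.7]
gripper_width: 0.427
gripper_force: 8.5
```

Emit:
{"fn": "arm_command", "kwargs": {
  "steps": [
    [0, -0.1, 0, 0, 0, 0, 40],
    [0, -0.2, 0, 0, 0, 0, 40],
    [0.01, -0.3, 0.1, 0, 0, 0, 40],
    [0, -0.2, 0.35, 0, 0, 0, 40],
    [0, -0.2, 0.35, 0, 0, 0, 40],
    [-0.1, -0.35, 0.1, 0, 0, 0, 40],
    [-0.2, -0.35, 0, 0, 0, 0, 40],
    [-0.2, -0.35, 0, 0, 0, 0, 40],
    [-0.2, -0.35, 0, 0, 0, 0, 40],
    [-0.1, -0.35, 0, 0, 0, 0, 40]
  ]
}}

```text
clock: 13.28
position: [0.5519, -0.0709, 0.1463]
tcp_rot: [0.0, 0.688, 0.726, 0.0]
wrist_force: [1.9, -1.9, 0.2]
gripper_width: 0.426
gripper_force: 0.0
```

```bash
python3 - <<'E'
from fit import *
s=telemetry.get_state(); print(s["wrist_force"],s["position"])
p=imaging.snapshot("top");q=imaging.snapshot("side")
for n in (p,q): print([t for t in tins(n,minc=.3) if t[4]=="steel"])
x,y,a=.6311,.2499,1.6296
out=[]
for n,(r,c) in((p,(150,120)),(q,(110,220))):
    k=cv2.resize(n["img"],None,fx=4,fy=4); th=np.linspace(0,2*np.pi,60)
    for d in(0,):
        P=np.c_[x+.045*np.cos(th),y+.0025+.045*np.sin(th),0*th+.056]
        for u,v in proj(n,P): cv2.circle(k,(int(4*u+2),int(4*v+2)),1,(0,0,255),-1)
    out.append(k[4*r:4*r+400,4*c:4*c+400])
cv2.imwrite("pics/b5.png",np.hstack(out))
E
```

```text
[ 1.93799835 -1.94116328  0.22884456] [ 0.55185624 -0.0709149   0.14632866]
[([0.632, 0.2535], 0.9, 1198, 1259, 'steel'), ([0.5092, 0.0283], 0.74, 1185, 1152, 'steel'), ([0.5269, -0.2735], 0.71, 392, 1262, 'steel')]
[([0.5043, 0.0212], 0.71, 1425, 1579, 'steel'), ([0.6533, 0.2901], 0.61, 149, 1064, 'steel'), ([0.5162, -0.25], 0.59, 2366, 2468, 'steel')]
```

View pics/b5.png

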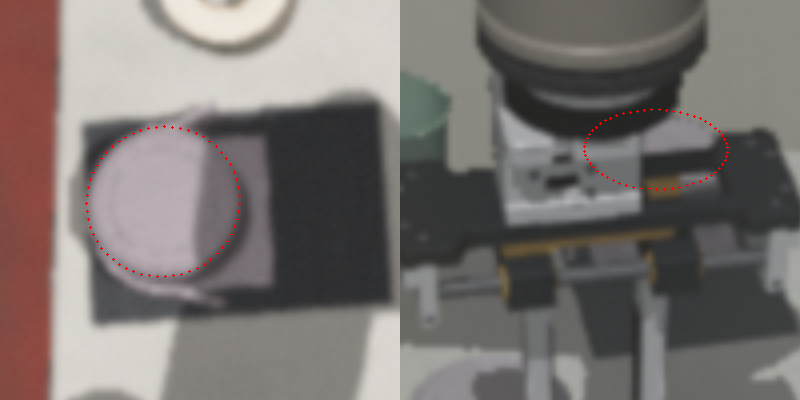

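Emit:
{"fn": "arm_command", "kwargs": {
  "steps": [
    [0, 0, 0.2, 0, 0, 0, 40],
    [0, 0, 0.2, 0, 0, 0, 40],
    [0, 0, 0, 0, 0, 0, 40],
    [0, 0, 0, 0, 0, 0, 40],
    [0, 0, 0, 0, 0, 0, 40],
    [0, 0, 0, 0, 0, 0, 40]
  ]
}}

```text
clock: 13.98
position: [0.5536, -0.069, 0.1852]
tcp_rot: [-0.0, 0.687, 0.726, -0.0]
wrist_force: [-0.6, -0.2, 0.8]
gripper_width: 0.422
gripper_force: 0.0
```

```bash
python3 -c "
from rig import close_job
print(close_job())"
```

```text
the job is handed in; nothing more can be done
None
```

I pushed the middle tin home against the back stop, about 3–4 mm past the seat centre by camera, and handed the job in at about 14 s; no verdict came back. I took it as the full one because it resisted with a steady 6 N or so, too much for an empty tin, so I did not nudge the other two. I could not measure the plate's sinking directly.

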